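Call the host and point out the stray cupping bowl

ROBOT

A 7-joint arm with a two-finger parallel gripper is mounted at the origin on the work surface. World frame = base frame: x ahead of the robot, y to its left, z up, the work surface at z = 0. Lengths are in m, angles in rad, forces in N, time in s.
With the tool pointing down it reaches from about 0.35 to 0.9 m from the base axis. Payload 19.9 kg.
Tool frame: the origin (TCP) lies on the mounting face of the last link; the fingertips stand 173 mm ahead of it and the grasp point (between the pads) lies 155 mm ahead of it; z points along the fingers, y is the line along which they close (so a half turn about z gives the same grasp; the last joint's range is limited). The gripper opens to 85 mm and grips with 20 to 120 N. Pads are 22 mm wide; open, the fingers measure 114 mm over their backs; the gripper's body (76 mm by 85 mm) begins 54 mm behind the grasp point. The pads swing forward as they close: fully open they stand 13 mm farther back than shut.
Start: joints at [1.258, 0.417, -0.01, 1.614, 0.005, 1.111, -0.053], TCP at [0.167, -0.602, 0.405] pointing down, gripper open.
Joint ranges: [-2.81, 2.81], [-0.39, 2.02], [-1.27, 1.25], [0.06, 2.57], [-1.19, 4.33], [0.19, 2], [-2.82, 2.82]. Speed limits (rad/s): [1.89, 1.89, 2.39, 2.39, 3.01, 3.01, 3.01].

INTERFACE

Orientations are given as a rotation vector (axis times angle).
In Python, from rig import observe, grab_frame, camera_info, finish_job gives the robot as it stands.
- The arm moves only by the tool send_rows, never from a script. Its argument "steps" is one flat list of numbers, 7 for each row, row after row: the turn, a rotation vector about the tool's x, y, z in degrees, then the shift along the tool's x, y, z in mm, then the finger opening in mm, from 0 to 85.4. In form: [rx, ry, rz, x, y, z, gripper, rx, ry, rz, x, y, z, gripper, ...]. A call has 1 to 12 rows; each row is the pose to reach, as a shift and turn from the pose commanded when the call began, along the tool's axes at that moment; what a row does not reach only later rows make up. A row lasts 1/10 s, in which the tool goes at most 50 mm and 8.59 degrees, less where a joint would pass 70% of its speed; a pose out of reach is approached as far as the arm can. A call with a gripper value outside its range is refused whole. The fingers move at their own pace and stop on an object; "squeeze" is the grip in N (left out, the last holds). Time passes only in rows, so rows that repeat a pose let the fingers close. It gives the time, the measured TCP pose, the force, the opening and the grip force at its end, in the units of the state.
- observe(): the state, without advancing time (a new reading comes with each control period).
- grab_frame(name): name is "scene" or "top"; returns (picture, depth): 480x640x3 uint8, red, green, blue; 480x640 float32, m along the optical axis (not along the pixel's ray), 0 where there is no reading.
- camera_info(name): a dict with "fovy" (degrees; the focal length in pixels is half the picture's height over the tangent of half this angle, whatever the lens; pixels are square), "cx", "cy" (the principal point, pixels), "view" (4x4, takes a point from world to camera coordinates). Camera axes: x right, y up, looking along -z (the intrinsics and any distortion apply to the point x, -y, -z); pixel columns grow to the right and rows downward; lengths in m; the calibration is good to about 2 mm. A picture is of the moment at which its call begins. camera_info takes no time and is no camera call.
- finish_job(): hands the job in; it is judged then, once.
The state is a dict: "clock": time; "joint_positions": joint angles; "qvel": joint speeds; "tau": joint torques, N m; "position": TCP position; "ee_rot": TCP orientation; "ft_force": force on the tool from outside, world axes, zero at the start; "moment": the same for the moment, N m; "width": finger opening in m; "gripper_force": force on a finger pad.
Only numpy, scipy, OpenCV 4.12 (cv2) and the standard library are available. Lean on these libraries where they do the work, as an engineer would, in place of code of your own. Each camera call takes 0.05 s, during which the arm holds its last target. There are 200 camera calls.

TASK

One of the five bowls on the cupping table is larger than the other four and has to be swapped: press the plunger on top of the call bell to ring for the host and let it spring back, then point down at the large bowl with the fingertips over the middle of its mouth, a little above its rim (about two to five centimetres), without touching it. Keep pointing there for at least two seconds and finish while still pointing. Do not touch any bowl, do not lift or shove the bell, and leave everything else where it is.

Things in the scene. Friction and masses are not known exactly. Their poses are not given: they have to be found in the camera images.
- large_bowl: the stray bowl, the same shape and plain cream ceramic as the four of the set but larger: 118 mm across the rim, 74 mm high, open mouth up, loose on the table; origin: centre of its underside, z up, so the middle of its mouth is 74 mm straight above the origin. Must not be touched
- bowl_1: cupping bowl of the matching set, plain cream ceramic, round and tapered, 88 mm across the rim, 58 mm high, open mouth up, loose on the table, 0.24 kg; origin: centre of its underside, z up. Must not be touched
- bowl_2: cupping bowl of the matching set, plain cream ceramic, round and tapered, 88 mm across the rim, 58 mm high, open mouth up, loose on the table, 0.24 kg; origin: centre of its underside, z up. Must not be touched
- bowl_3: cupping bowl of the matching set, plain cream ceramic, round and tapered, 88 mm across the rim, 58 mm high, open mouth up, loose on the table, 0.24 kg; origin: centre of its underside, z up. Must not be touched
- bowl_4: cupping bowl of the matching set, plain cream ceramic, round and tapered, 88 mm across the rim, 58 mm high, open mouth up, loose on the table, 0.24 kg; origin: centre of its underside, z up. Must not be touched
- bell: counter call bell standing loose on the table, about 0.3 kg: black round foot 84 mm across and 10 mm high, steel dome above it up to 47 mm high, and on top in the middle a round steel plunger knob 20 mm across; origin: centre of its underside, z up. It stands anywhere among the bowls
- bell_top (a point): centre of the flat top of the bell's plunger knob, 62 mm above the table when not pressed; the knob stands 15 mm proud of the dome
- bell_plunger (a joint): how far the plunger is pressed straight down, m: 0 up, 0.006 fully down; it rings past 0.004 and springs back when let go; starts to move at about 1 N and is fully down at about 3 N
- spoon_cup: white paper cup 76 mm across with upright spoons, 145 mm high in all; origin: centre of its underside; bystander
- phone: black phone lying flat, 74 x 150 x 9 mm; origin: centre of its underside; bystander
- spoon: single tasting spoon, 160 mm long, lying flat to the left of the bowls; origin near its middle, its length along its own x; bystander
- mug: blue mug 80 mm across, 90 mm high; origin: centre of its underside; bystander

How it is judged:
On the way, in this order (a step that is already met when the one before it is completed fails the run):
1. the bell's plunger is pressed until it rings (value of joint bell_plunger above 0.004 m), for 0.03 s.
2. the bell is let go and its plunger springs back (value of joint bell_plunger below 0.0015 m), for 0.1 s.
3. the fingertips dwell just above the middle of the large bowl's mouth for two seconds (horizontal distance between the grasp point and large_bowl below 0.035 m and z of the grasp point in the frame of large_bowl between 0.089 and 0.164 m), for 2 s.
At the end, for the whole second after the job is handed in: The grasp point is still within 35 mm horizontally of the middle of the large bowl and 15 to 90 mm above its rim (fingertips just above the mouth); the plunger is up; the bell stands upright on the table within 30 mm of its start, and all five bowls upright within 15 mm of theirs (all of step 3 and value of joint bell_plunger below 0.0015 m and height (world z) of bell below 0.005 m and angle between each of bell, bowl_1, bowl_2, bowl_3, bowl_4, large_bowl's own z axis and vertical below 0.1 rad and distance of each of bowl_1, bowl_2, bowl_3, bowl_4, large_bowl from where it was at the start of the episode below 0.015 m and distance of bell from where it was at the start of the episode below 0.03 m); the robot touches nothing.
It fails at once if a bowl is touched by the robot (contact force between any of the fingers, the arm and bowl_1 above 0.3 N or contact force between any of the fingers, the arm and bowl_2 above 0.3 N or contact force between any of the fingers, the arm and bowl_3 above 0.3 N or contact force between any of the fingers, the arm and bowl_4 above 0.3 N or contact force between any of the fingers, the arm and large_bowl above 0.3 N).
It fails at once if a bowl is moved (distance of any of bowl_1, bowl_2, bowl_3, bowl_4, large_bowl from where it was at the start of the episode above 0.015 m).
It fails at once if the bell is lifted, tipped or shoved away (height (world z) of bell above 0.008 m or angle between bell's own z axis and vertical above 0.2 rad or distance of bell from where it was at the start of the episode above 0.03 m).
It fails at once if the spoon cup, phone, spoon or mug is disturbed (distance of any of spoon_cup, phone, spoon, mug from where it was at the start of the episode above 0.02 m).
It also fails if it takes over 38 s, if anything falls off the work surface, if the arm or the gripper's body presses on something with over 40 N, if the wrist force passes 120 N, or if a joint passes its speed limit or range.

## Working session

There is one attempt and no reset: what is moved stays moved. The work goes in short steps, Python scripts to look and compute and a tool call to move; the robot and the scene stay as the last step left them, time stands still between calls to the robot, and variables do not carry over. Pictures are saved under pics/ and viewed, at most 10 in all, crops included, and the job is handed in when it is done.

Besides the shell and the picture viewer there is one more tool, called after "Request:" in YAML: its name, and indented under it one key for each argument. send_rows: Moves the arm, as the interface text tells. Its arguments: {"type":"object","properties":{"steps":{"type":"array"},"squeeze":{"type":"number"}},"required":["steps"]}

```bash
mkdir -p pics; cat > h.py <<'E'
import numpy as np, cv2
from rig import *
def snap(n,f):
    p,d=grab_frame(n); cv2.imwrite(f'pics/{f}.png',p[:,:,::-1]); np.save(f'{f}.npy',d); return p,d
def world(n,d):
    c=camera_info(n); f=240/np.tan(np.radians(c['fovy'])/2)
    v,u=np.mgrid[0:480,0:640]
    P=np.stack([(u-c['cx'])/f*d,-(v-c['cy'])/f*d,-d,np.ones_like(d)],-1)
    return (P@np.linalg.inv(np.array(c['view'])).T)[...,:3]
E
python3 - <<'E'
from h import *
for n in('top','scene'):
    snap(n,n); print(camera_info(n))
print(observe())
E
```

```text
{'fovy': 56.77397869025813, 'cx': 314.88859499584555, 'cy': 232.8464685867789, 'view': array([[-0.02536005, -0.99963712,  0.00908242,  0.02554701],
       [ 0.99267666, -0.02410798,  0.11837165, -0.54545992],
       [-0.11810974,  0.01201782,  0.99292782, -1.08641486],
       [ 0.        ,  0.        ,  0.        ,  1.        ]])}
{'fovy': 51.257449562345826, 'cx': 318.8287028887722, 'cy': 247.05890825020475, 'view': array([[ 0.12805161,  0.99167849,  0.01328716, -0.08166185],
       [-0.75533947,  0.08883452,  0.64928476,  0.35614629],
       [ 0.64270138, -0.09317827,  0.76042932, -1.69345569],
       [ 0.        ,  0.        ,  0.        ,  1.        ]])}
{'clock': 0.1, 'joint_positions': array([ 1.25848362,  0.41793121, -0.01027785,  1.61408787,  0.00468654,
        1.1107264 , -0.05301203]), 'qvel': array([-2.65651427e-03, -2.51958621e-03, -4.92474504e-05, -1.23847742e-04,
       -1.81970757e-03, -2.67551335e-05, -7.53045352e-04]), 'tau': array([-5.56440023e-05, -8.65829730e+01,  6.79271892e-01, -4.35640848e+01,
        1.91241049e-02,  4.98831811e-03, -6.63593187e-05]), 'position': array([ 0.16716083, -0.60211239,  0.40412325]), 'ee_rot': array([-3.11174921e+00, -4.23892289e-01,  3.71290321e-04]), 'ft_force': array([-0.31621865, -0.18930137, -0.13554263]), 'moment': array([ 0.00965497,  0.01513567, -0.00263174]), 'gripper_force': 0.0, 'width': 0.08540832742640522}
```

View pics/top.png

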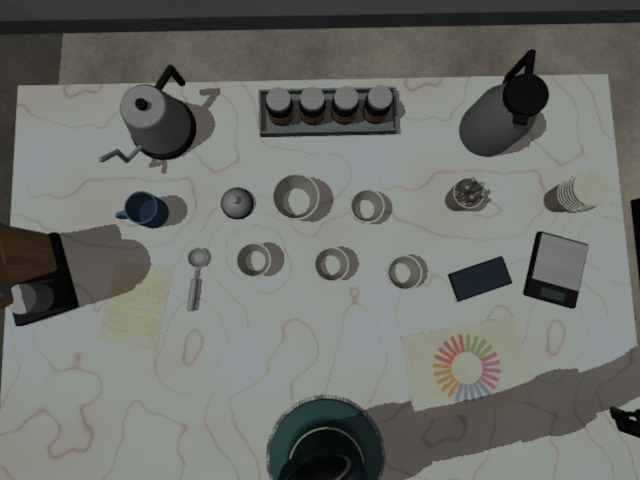

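View pics/scene.png

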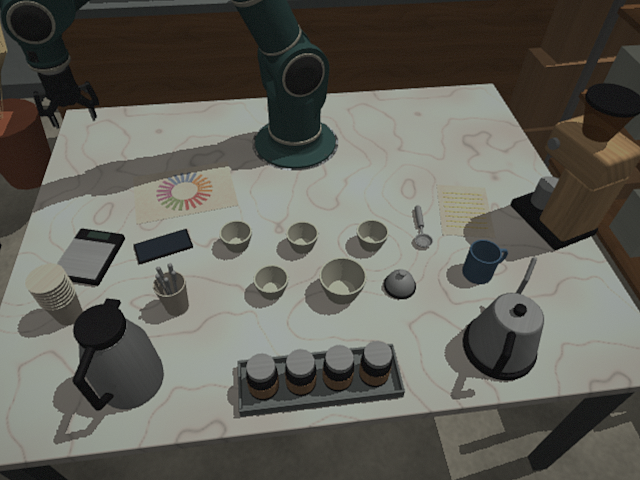

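The top view shows the large bowl at about (297,198), with the bell to its left at (237,203). The small bowls are at (257,260), (334,264), (407,271) and (370,207). Next I'll measure these from depth.

```bash
python3 - <<'E'
from h import *
for n,boxes in (('top',dict(bell=(218,183,256,222),large=(270,172,326,224),b1=(234,240,276,280),b2=(313,244,354,284),b3=(387,252,428,292),b4=(349,187,390,227),mug=(112,185,172,232))),
  ('scene',dict(bell=(380,264,420,302),large=(316,255,368,306),b1=(355,217,390,254)))):
    W=world(n,np.load(n+'.npy'))
    for k,(a,b,c,d) in boxes.items():
        w=W[b:d,a:c].reshape(-1,3); z=w[:,2]; t=np.percentile(z,99.5)
        r=w[z>t-0.012]
        (cc,rad)=cv2.minEnclosingCircle(r[:,:2].astype(np.float32))
        print(n,k,'top z',t.round(4),'floor',np.percentile(z,20).round(4),'c',np.round(cc,4),'r',round(rad,4),'med',np.median(r,0).round(4),len(r))
    w=W[100:400:100,50:600:180]; print(w[...,2].round(3))
p=cv2.imread('pics/top.png')[140:320,170:450]; cv2.imwrite('pics/crop.png',cv2.resize(p,None,fx=2.8,fy=2.8,interpolation=2))
E
```

```text
top bell top z 1.1431 floor 0.0004 c [0.4138 0.0254] r 0.0001 med [0.4138 0.0254 1.1431] 9
top large top z 0.0794 floor 0.0006 c [0.5525 0.0478] r 0.1405 med [0.6395 0.0554 0.074 ] 351
top b1 top z 1.1431 floor 0.0005 c [0.4138 0.0254] r 0.0001 med [0.4138 0.0254 1.1431] 10
top b2 top z 0.0624 floor 0.0005 c [ 0.4551 -0.015 ] r 0.0579 med [ 0.4668 -0.024   0.058 ] 266
top b3 top z 1.1431 floor 0.0005 c [0.4138 0.0254] r 0.0001 med [0.4138 0.0254 1.1431] 10
top b4 top z 0.0651 floor 0.0002 c [ 0.5289 -0.0585] r 0.1426 med [ 0.61   -0.1154  0.0582] 233
top mug top z 0.0936 floor 0.0001 c [0.5067 0.2555] r 0.2483 med [0.6088 0.4279 0.0895] 258
[[ 0.004  0.    -0.001 -0.001]
 [ 0.     0.063  0.002  0.154]
 [ 0.041 -0.001 -0.001 -0.004]]
scene bell top z 0.0642 floor -0.0012 c [0.9963 0.0537] r 0.4055 med [0.6364 0.2093 0.0608] 51
scene large top z 0.0767 floor -0.0006 c [ 0.9735 -0.0148] r 0.4054 med [0.6285 0.0558 0.0718] 393
scene b1 top z 0.5898 floor -0.0007 c [ 1.3679 -0.1084] r 0.0001 med [ 1.3679 -0.1084  1.0576] 7
[[ 0.328 -0.004  0.001  0.41 ]
 [-0.001  0.001  0.004  0.19 ]
 [ 0.12  -0.001  0.003  0.003]]
```

View pics/crop.png

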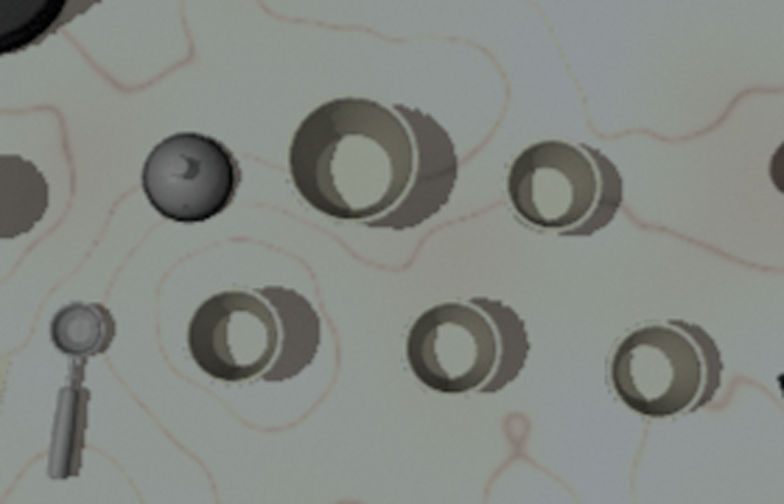

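The enlarged crop shows the large bowl's rim centred at about (353,159), which is pixel (296,197) in the full picture. The bell's foot is centred at (189,177), with the knob near (186,165). I'll mask the depth dropouts and refine the positions.

```bash
python3 - <<'E'
from h import *
W={}
for n in('top','scene'):
    d=np.load(n+'.npy'); w=world(n,d); w[d<=0]=np.nan; W[n]=w
def pts(n,c,r,lo,hi):
    w=W[n].reshape(-1,3); m=(np.hypot(w[:,0]-c[0],w[:,1]-c[1])<r)&(w[:,2]>lo)&(w[:,2]<hi); return w[m]
for n in W:
    b=pts(n,(.636,.209),.04,.054,.066); print(n,'knob',len(b),b.mean(0),np.ptp(b,axis=0))
    b=pts(n,(.62,.209),.065,.01,.05); print(n,'dome',len(b),b[:,:2].min(0),b[:,:2].max(0))
    for k,c,rad,h in (('L',(.635,.055),.075,.074),('b1',(.49,.16),.065,.058),('b2',(.467,-.024),.065,.058),('b3',(.45,-.19),.065,.058),('b4',(.605,-.115),.065,.058)):
        b=pts(n,c,rad,h-.006,h+.006)[:,:2]
        if len(b)<5: print(n,k,len(b));continue
        (cc,r)=cv2.minEnclosingCircle(b.astype(np.float32)); print(n,k,len(b),np.round(cc,4),round(r,4))
from scipy.spatial.transform import Rotation as R
s=observe(); print(R.from_rotvec(s['ee_rot']).as_matrix().round(4), s['clock'])
E
```

```text
top knob 52 [0.63225628 0.21276118 0.06194308] [0.01838442 0.01902982 0.00983403]
top dome 696 [0.59133301 0.17158566] [0.67305828 0.25221938]
top L 329 [0.6334 0.0598] 0.0589
top b1 261 [0.4821 0.1665] 0.0437
top b2 251 [ 0.4666 -0.0238] 0.0436
top b3 247 [ 0.4419 -0.2018] 0.0438
top b4 236 [ 0.6092 -0.1171] 0.0438
scene knob 45 [0.63428194 0.21070061 0.06021138] [0.01789154 0.01799343 0.0098243 ]
scene dome 602 [0.60390566 0.16972326] [0.67575213 0.25106744]
scene L 317 [0.6347 0.0584] 0.0599
scene b1 190 [0.4829 0.1634] 0.0455
scene b2 184 [ 0.4668 -0.0244] 0.0463
scene b3 181 [ 0.4425 -0.204 ] 0.0446
scene b4 213 [ 0.609  -0.1194] 0.0445
[[ 9.636e-01  2.675e-01 -4.000e-04]
 [ 2.675e-01 -9.636e-01  1.100e-03]
 [-1.000e-04 -1.100e-03 -1.000e+00]] 0.1
```

Request:
send_rows:
  steps: [0, 0, 0, 15, -15, 0, 0, 0, 0, 0, 45, -45, 0, 0, 0, 0, 0, 80, -79, 0, 0, 0, 0, 0, 115, -114, 0, 0, 0, 0, 0, 150, -148, 0, 0, 0, 0, 0, 185, -183, 0, 0, 0, 0, 0, 220, -218, 0, 0, 0, 0, 0, 255, -252, 0, 0, 0, 0, 0, 285, -282, 0, 0, 0, 0, 0, 310, -307, 0, 0, 0, 0, 0, 325, -322, 0, 0, 0, 0, 0, 330, -327, 0, 0]

```text
clock: 1.3
position: [0.3985, -0.197, 0.4046]
ee_rot: [-3.112, -0.429, -0.0]
ft_force: [0.2, 0.3, 0.2]
width: 0.0002
gripper_force: 0.0
```

Request:
send_rows:
  steps: [0, 0, 0, 15, -15, 0, 0, 0, 0, 0, 45, -45, 0, 0, 0, 0, 0, 80, -79, 0, 0, 0, 0, 0, 115, -114, 0, 0, 0, 0, 0, 150, -148, 0, 0, 0, 0, 0, 185, -183, 0, 0, 0, 0, 0, 220, -218, 0, 0, 0, 0, 0, 255, -252, 0, 0, 0, 0, 0, 290, -287, 0, 0, 0, 0, 0, 318, -313, 0, 0, 0, 0, 0, 333, -328, 0, 0, 0, 0, 0, 337, -333, 0, 0]

```text
clock: 2.5
position: [0.634, 0.2135, 0.4036]
ee_rot: [-3.112, -0.426, 0.002]
ft_force: [-0.8, 0.2, -0.1]
width: 0.0002
gripper_force: 0.0
```

Request:
send_rows:
  steps: [0, 0, 0, 0, 0, 0, 0, 0, 0, 0, 0, 0, 0, 0]

```text
clock: 2.7
position: [0.6333, 0.2106, 0.4045]
ee_rot: [3.112, 0.422, -0.001]
ft_force: [0.0, 0.2, 0.6]
width: 0.0002
gripper_force: 0.0
```

Request:
send_rows:
  steps: [0, 0, 0, 0, 0, 15, 0, 0, 0, 0, 0, 0, 45, 0, 0, 0, 0, 0, 0, 80, 0, 0, 0, 0, 0, 0, 115, 0, 0, 0, 0, 0, 0, 140, 0, 0, 0, 0, 0, 0, 152, 0, 0, 0, 0, 0, 0, 155, 0, 0, 0, 0, 0, 0, 155, 0, 0, 0, 0, 0, 0, 155, 0]

```text
clock: 3.6
position: [0.6337, 0.2122, 0.2511]
ee_rot: [-3.113, -0.424, -0.003]
ft_force: [0.8, -0.2, 1.2]
width: 0.0003
gripper_force: 0.0
```

```bash
python3 - <<'E'
from h import *
p,d=snap('scene','s2'); cv2.imwrite('pics/s2c.png',cv2.resize(p[170:320,300:460,::-1],None,fx=4,fy=4,interpolation=2))
s=observe();print(s['position'],s['ft_force'])
E
```

```text
[0.63364526 0.21222732 0.25106124] [ 0.22467048 -0.36699832  0.79480684]
```

View pics/s2c.png

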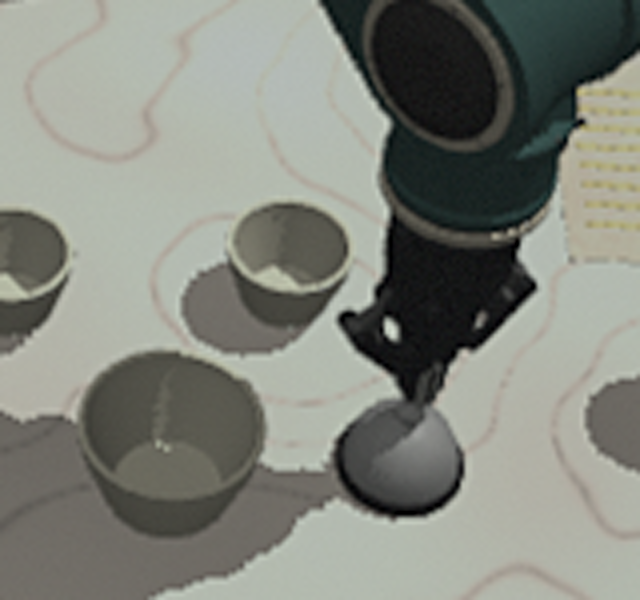

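The shut fingertips stand just above the knob, at about (425,385) in the crop. No bowl is near them. Next is the press, in small steps.

Request:
send_rows:
  steps: [0, 0, 0, 0, 0, 5, 0, 0, 0, 0, 0, 0, 12, 0, 0, 0, 0, 0, 0, 15, 0, 0, 0, 0, 0, 0, 17, 0, 0, 0, 0, 0, 0, 19, 0, 0, 0, 0, 0, 0, 20, 0, 0, 0, 0, 0, 0, 20, 0, 0, 0, 0, 0, 0, 20, 0]

```text
clock: 4.45
position: [0.6333, 0.2122, 0.2298]
ee_rot: [-3.113, -0.424, 0.0]
ft_force: [-2.3, -1.6, 3.0]
width: 0.0001
gripper_force: 1.5
```

```bash
python3 - <<'E'
from h import *
for i in range(4):
    grab_frame('scene'); s=observe();print(s['position'],s['ft_force'])
E
```

```text
[0.63333468 0.21215072 0.2298148 ] [-2.6027961  -0.89406117  2.82477653]
[0.63331847 0.21215341 0.22980904] [-2.31408422 -2.05646104  3.06976137]
[0.6333326  0.21215006 0.22980336] [-1.72975402 -2.70534034  2.38448305]
[0.63334062 0.21211612 0.22976191] [-1.74010333 -1.58988782  2.46419531]
```

Request:
send_rows:
  steps: [0, 0, 0, 0, 0, 1, 0, 0, 0, 0, 0, 0, 2, 0, 0, 0, 0, 0, 0, 2, 0, 0, 0, 0, 0, 0, 2, 0]

```text
clock: 5.05
position: [0.6334, 0.2123, 0.2291]
ee_rot: [3.113, 0.424, 0.001]
ft_force: [-9.7, -5.4, 23.1]
width: -0.0001
gripper_force: 11.5
```

The force jumped to 23 N at the bottom stop, so the plunger is fully down. Now I'll release it straight up.

Request:
send_rows:
  steps: [0, 0, 0, 0, 0, -5, 0, 0, 0, 0, 0, 0, -15, 0, 0, 0, 0, 0, 0, -35, 0, 0, 0, 0, 0, 0, -55, 0, 0, 0, 0, 0, 0, -68, 0, 0, 0, 0, 0, 0, -73, 0, 0, 0, 0, 0, 0, -73, 0, 0, 0, 0, 0, 0, -73, 0]

```text
clock: 5.85
position: [0.6332, 0.212, 0.2999]
ee_rot: [3.113, 0.424, -0.002]
ft_force: [0.1, -0.1, -0.5]
width: 0.0004
gripper_force: 0.0
```

Request:
send_rows:
  steps: [0, 0, 0, -3, 11, 0, 0, 0, 0, 0, -9, 33, 0, 0, 0, 0, 0, -17, 63, 0, 0, 0, 0, 0, -25, 92, 0, 0, 0, 0, 0, -33, 121, 0, 0, 0, 0, 0, -38, 140, 0, 0, 0, 0, 0, -40, 147, 0, 0, 0, 0, 0, -40, 147, 0, 0, 0, 0, 0, -40, 147, 8, 0, 0, 0, 0, -40, 147, 14, 0, 0, 0, 0, -40, 147, 16, 0, 0, 0, 0, -40, 147, 16, 0]

```text
clock: 7.05
position: [0.6339, 0.0605, 0.284]
ee_rot: [-3.112, -0.426, 0.002]
ft_force: [0.4, -0.6, -0.5]
width: 0.0002
gripper_force: 0.0
```

```bash
python3 - <<'E'
from h import *
p,d=snap('scene','s3'); cv2.imwrite('pics/s3c.png',cv2.resize(p[170:320,260:460,::-1],None,fx=4,fy=4,interpolation=2))
s=observe();print(s['position'],s['ft_force'])
w=world('scene',d).reshape(-1,3)
m=(d.ravel()>0)&(w[:,2]>.05)&(w[:,2]<.066)&(np.hypot(w[:,0]-.634,w[:,1]-.211)<.04); print('knob',w[m].mean(0),w[m,2].max())
m=(d.ravel()>0)&(abs(w[:,2]-.074)<.006)&(np.hypot(w[:,0]-.635,w[:,1]-.058)<.075); print('large',cv2.minEnclosingCircle(w[m,:2].astype(np.float32)))
E
```

```text
[0.63405804 0.06034392 0.28441949] [-0.11436047  0.21760529  0.06485565]
knob [0.6346416  0.21044077 0.05990897] 0.06552455576110916
large ((0.6342515349388123, 0.0575421042740345), 0.059886060655117035)
```

View pics/s3c.png

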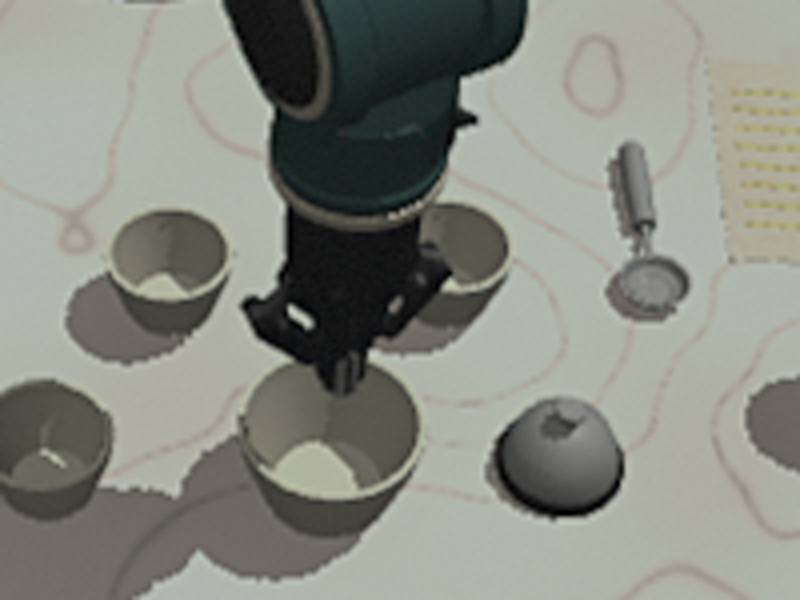

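The fingertips, at about (345,385) in the crop, hang above the large bowl's mouth. The bell has not moved and its knob is back up. Now I'll dwell here for over two seconds and hand in.

Request:
send_rows:
  steps: [0, 0, 0, 0, 0, 0, 0, 0, 0, 0, 0, 0, 0, 0, 0, 0, 0, 0, 0, 0, 0, 0, 0, 0, 0, 0, 0, 0, 0, 0, 0, 0, 0, 0, 0, 0, 0, 0, 0, 0, 0, 0, 0, 0, 0, 0, 0, 0, 0, 0, 0, 0, 0, 0, 0, 0, 0, 0, 0, 0, 0, 0, 0, 0, 0, 0, 0, 0, 0, 0, 0, 0, 0, 0, 0, 0, 0, 0, 0, 0, 0, 0, 0, 0]

```text
clock: 8.3
position: [0.6341, 0.0598, 0.2847]
ee_rot: [-3.113, -0.424, 0.0]
ft_force: [-0.2, 0.0, -0.2]
width: -0.0
gripper_force: 0.0
```

Request:
send_rows:
  steps: [0, 0, 0, 0, 0, 0, 0, 0, 0, 0, 0, 0, 0, 0, 0, 0, 0, 0, 0, 0, 0, 0, 0, 0, 0, 0, 0, 0, 0, 0, 0, 0, 0, 0, 0, 0, 0, 0, 0, 0, 0, 0, 0, 0, 0, 0, 0, 0, 0, 0, 0, 0, 0, 0, 0, 0, 0, 0, 0, 0, 0, 0, 0, 0, 0, 0, 0, 0, 0, 0, 0, 0, 0, 0, 0, 0, 0, 0, 0, 0, 0, 0, 0, 0]

```text
clock: 9.5
position: [0.6341, 0.0598, 0.2847]
ee_rot: [-3.113, -0.424, 0.0]
ft_force: [-0.4, -0.8, 0.3]
width: -0.0001
gripper_force: 0.0
```

```bash
python3 -c "
from rig import *
s=observe();print(s['clock'],s['position']);print(finish_job())"
```

```text
9.5 [0.63409842 0.05982369 0.28467033]
the job is handed in; nothing more can be done
None
```

I pressed the bell to its stop and its plunger sprang back; I then held the fingertips about 38 mm above the middle of the large bowl's rim for over two seconds and handed in at 9.5 s still pointing, with no bowl contact seen (no verdict was returned).

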